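# Latch the sampling case shut

## Task

The carry case on the lab bench stands with its cover slightly ajar and its toggle latch undone. Hook the latch's wire bail over the keeper on the cover and draw it gently back under the keeper's lip until it bears lightly on the keeper's post, let it go, then press the lever over and down, past center, until it bears firmly on its rubber stop, and leave it so, holding the cover tight. Do not jam the bail against the keeper or force the lever, and leave the other things on the bench where they are.

Things in the scene. Friction and masses are not known exactly. Their poses are not given: they have to be found in the camera images.
- case: Grey carry case standing upright, fixed on the bench: 300 mm along its y, 170 mm along x, top at 160 mm. Origin: on the bench under the seam between the back shell (110 mm deep, to +x) and the cover shell (60 mm, to -x, the front); z up. The latch is on top at y = 0, bare steel: lever on the back shell, keeper on the cover. All moves in the case's x-z plane.
- handle_tip (a point): Middle of the outer end of the lever's thumb plate, on its upper face; the plate is 36 mm long, 20 mm wide, 4 mm thick, from 28 to 64 mm from the pivot, upper face 5 mm above the pivot when flat. It comes down on a rubber stop 48 mm from the pivot, 18 mm across, whose screwed-in height differs by 3 mm either way.
- lever_pivot (a point): Lever pivot axis (along the case's y), 190 mm above the bench, over the seam. The post below it is 14 mm by 10 mm.
- bail_bar (a point): Middle of the bail's cross-bar: round, 5 mm thick, 40 mm long along the case's y; pinched by its rounded ends it turns freely. Side wires 25 mm apart, 60.5 mm long, join it to a stiff pin on the lever (lever home: 18 mm to +x and 2.3 mm below the pivot). Stays where left; moving it swings the lever (3 N). At the start it points up or up and forward, higher than the keeper.
- hook_seat (a point): Where the cross-bar's middle lies when hooked: 30 mm above the cover's top, on the post's -x face (2.5 mm to +x of this point), under the lip. Lip underside 3.5 mm, top 8.5 mm above this point; it reaches 5.5 mm to -x. So the bar comes down over 8 mm to the -x side and is then drawn back to +x below the lip. Shut tight it is 43 mm to -x of the pivot, ajar 49.
- beaker: Clear measuring beaker, 90 mm wide, 140 mm high, beside the case; leave alone.
- bottle: Clear bottle with a white cap, 72 mm wide, 170 mm high, beside the case; leave alone.
- cover: The cover shell with the steel keeper on its top; origin on its hinge axis (along y) at the bottom of the seam. It rests ajar (5.5 mm gap at the top) on a springy gasket, about 10 N per mm at latch height. Keeper: post 14 mm wide along y, 8 mm thick, with a lip on top pointing to -x. Draw the held bail on it with 2 to 9 N.
- lever: The lever; origin on its pivot, x outward. Flat towards the case's +x (z up) it is home, give or take 4 deg: its stop's height differs. It starts upright or leaning to -x. Stays where left (0.05 N m). Bail snug: it stands near 70 deg; load builds from there (5 N on the outer half near 40 deg), fades at dead center, 8 to 13 deg; then it drops on the stop. Press it there with 8 to 14 N.
- bail: The wire bail; origin at its pin on the lever, cross-bar 60.5 mm along its -x.

How it is judged:
On the way, in this order (a step that is already met when the one before it is completed fails the run):
1. With the lever still open and the fingers on the bail, its cross-bar lies below the keeper's lip and bears on the keeper's post with more than 1.5 N (angle between lever's own z axis and vertical above 0.8 rad and x of bail_bar in the frame of hook_seat between -0.004 and 0.003 m and z of bail_bar in the frame of hook_seat between -0.012 and 0.0025 m and contact force between bail and cover above 1.5 N and contact force between the fingers and bail above 0.5 N), for 0.2 s.
2. The lever is pressed down on its stop with more than 6 N, and the cover is drawn tight (angle between lever's own z axis and vertical below 0.09 rad and contact force between lever and stop_c0 above 6 N and x of hook_seat in the frame of case above -0.045 m), for 0.2 s.
At the end, for the whole second after the job is handed in: The lever lies down past center (within 0.09 rad of flat), the cover is drawn tight (under 2 mm of gap at the latch) and the bail's cross-bar is in the keeper's hook (within 10 mm of its seat) (angle between lever's own z axis and vertical below 0.09 rad and x of hook_seat in the frame of case above -0.045 m and distance between bail_bar and hook_seat below 0.01 m); the robot touches nothing.
It fails at once if The bail, while held by the fingers with the lever open, is jammed against the keeper with more than 9 N (angle between lever's own z axis and vertical above 0.7 rad and contact force between the fingers and bail above 0.5 N and contact force between bail and cover above 9 N).
It fails at once if The lever is forced down on its stop with more than 18 N (contact force between lever and stop_c0 above 18 N).
It fails at once if The beaker or bottle is moved more than 20 mm (distance of any of beaker, bottle from where it was at the start of the episode above 0.02 m).
It also fails if it takes over 61 s, if anything falls off the work surface, if the arm or the gripper's body presses on something with over 40 N, if the wrist force passes 120 N, or if a joint passes its speed limit or range.

## Robot

A 6-joint arm with a two-finger parallel gripper is mounted at the origin on the work surface. World frame = base frame: x ahead of the robot, y to its left, z up, the work surface at z = 0. Lengths are in m, angles in rad, forces in N, time in s.
With the tool pointing down it reaches from about 0.325 to 0.775 m from the base axis. Payload 5.5 kg.
Tool frame: the origin (TCP) lies midway between the tips of the shut fingers; the grasp point (between the pads) lies 19 mm behind it; z points along the fingers, y is the line along which they close (so a half turn about z gives the same grasp; the last joint's range is limited). The gripper opens to 85 mm and grips with 20 to 120 N. Pads are 22 mm wide; open, the fingers measure 114 mm over their backs; the gripper's body (76 mm by 85 mm) begins 54 mm behind the grasp point. The pads swing forward as they close: fully open they stand 13 mm farther back than shut.
Start: joints at [-1.392, 0.091, 1.231, -0, 1.82, -0.057], TCP at [0.14, -0.583, 0.231] pointing down, gripper open.
Joint ranges: [-2.87, 2.87], [-0.86, 2.18], [0.17, 2.46], [-1.51, 4.65], [0.06, 2.69], [-2.65, 2.65]. Speed limits (rad/s): [2.57, 2.57, 3.01, 3.14, 3.14, 3.14].

## Interface

Orientations are given as [roll, pitch, yaw] about the fixed x, y, z axes, in that order (R = Rz(yaw) Ry(pitch) Rx(roll)).
In Python, from plant import arm gives the robot as it stands.
- The arm moves only by the tool step_arm, never from a script. Its argument "plan" is a list that holds one entry, the list of rows, each a list of 7 numbers: the shift along the tool's x, y, z in mm, then the turn, a rotation vector about the tool's x, y, z in rad, then the opening, from -1 (shut) to 1 (fully open), so that 0 is half open. In form: [[[x, y, z, ax, ay, az, jaw], ...]]. A call has 1 to 10 rows; each row shifts and turns the commanded pose from where the row before left it, along the tool's axes as they then stand; what a row does not reach is not made up. A row lasts 1/8 s, in which the tool goes at most 62.5 mm and 10.7 degrees, less where a joint would pass 70% of its speed; a pose out of reach is approached as far as the arm can. A call with a gripper value outside its range is refused whole. The fingers move at their own pace and stop on an object; "newtons" is the grip in N (left out, the last holds). Time passes only in rows, so rows that do not move let the fingers close. It gives the time, the measured TCP pose, the force, the opening and the grip force at its end, in the units of the state.
- arm.get_state(): the state, without advancing time (a new reading comes with each control period).
- arm.read_camera(name): name is "scene" or "top" or "wrist"; returns a dict with "img" (400x640x3 uint8, red, green, blue), "z_map" (400x640 float32, m along the optical axis (not along the pixel's ray), 0 where there is no reading), "camera_matrix" (3x3 intrinsics, pixels), "pose" (4x4, takes a point from camera to world coordinates). Camera axes: x right, y up, looking along -z (the intrinsics and any distortion apply to the point x, -y, -z); pixel columns grow to the right and rows downward; lengths in m; the calibration is good to about 2 mm. A picture is of the moment at which its call begins.
- arm.close_job(): hands the job in; it is judged then, once.
Trained networks look in a picture, given as the dict that the camera call returned (one of the last four; its "shot" number tells which), for a name from the list of things; names that differ only in an ending like _2 or _b are one class to them, and where a whole thing is asked for, a point or a joint stands for the part that bears it (a point fixed in the world has none). Each returns a list of dicts, best first, with "score" (0 to 1); they miss things now and then, are a little off and sometimes report something else, mostly with a low value. They report only what shows in the picture. A call takes as long as a camera call.
- arm.boxes_of(picture, label): "rect" ([centre column, centre row, width, height] in pixels, round what is visible of it).
- arm.place_of(picture, label): "xy" ([column, row] in pixels: a listed point, or the origin of a listed thing).
The state is a dict: "clock": time; "joint_pos": joint angles; "joint_velocities": joint speeds; "joint_efforts": joint torques, N m; "ee_pos": TCP position; "eef_rot": TCP orientation; "force": force on the tool from outside, world axes, zero at the start; "wrist_torque": the same for the moment, N m; "finger_gap": opening from 0.0 (shut) to 1.0 (fully open); "finger_force": force on a finger pad.
Only numpy, scipy, OpenCV 4.12 (cv2) and the standard library are available. Lean on these libraries where they do the work, as an engineer would, in place of code of your own. Each camera call takes 0.05 s, during which the arm holds its last target. There are 200 camera calls.

## Working session

There is one attempt and no reset: what is moved stays moved. The work goes in short steps, Python scripts to look and compute and a tool call to move; the robot and the scene stay as the last step left them, time stands still between calls to the robot, and variables do not carry over. Pictures are saved under pics/ and viewed, at most 10 in all, crops included, and the job is handed in when it is done.

Besides the shell and the picture viewer there is one more tool, called after ">>>" as a command line: name --argument value ..., lists and objects as JSON in quotes. step_arm: Moves the arm, as the interface text tells. Its arguments: {"type":"object","properties":{"plan":{"type":"array"},"newtons":{"type":"number"}},"required":["plan"]}

```bash
ls; mkdir -p pics; cat > h.py <<'E'
import numpy as np, cv2
from plant import arm
from scipy.spatial.transform import Rotation as R
def w(pic,u,v,z=None):
    K=np.array(pic["camera_matrix"]);P=np.array(pic["pose"])
    if z is None:
        zm=pic["z_map"][int(v)-1:int(v)+2,int(u)-1:int(u)+2]; z=np.median(zm[zm>0]) if (zm>0).any() else np.nan
    d=np.array([(u-K[0,2])/K[0,0],-(v-K[1,2])/K[1,1],-1])*z
    return P[:3,:3]@d+P[:3,3]
def ray(pic,u,v):
    P=np.array(pic["pose"]);a=w(pic,u,v,1.0)-P[:3,3]
    return P[:3,3],a/np.linalg.norm(a)
E
python3 - <<'E'
from h import *
print({k:np.round(v,3).tolist() for k,v in arm.get_state().items()})
obs={}
for c in ["scene","top"]:
    p=arm.read_camera(c); cv2.imwrite(f"pics/{c}0.png",p["img"][:,:,::-1])
    for k in p:
        if k not in("img","z_map"):print(k,np.round(p[k],3).tolist())
    for l in ["handle_tip","lever_pivot","bail_bar","hook_seat","case","cover","beaker","bottle","lever","bail"]:
        r=arm.place_of(p,l)
        for d in r[:2]: print(c,l,round(d["score"],2),np.round(d["xy"],1),np.round(w(p,*d["xy"]),3))
        if r: obs.setdefault(l,[]).append(ray(p,*r[0]["xy"]))
for l,o in obs.items():
    if len(o)==2:
        A=sum(np.eye(3)-np.outer(d,d) for c,d in o);b=sum((np.eye(3)-np.outer(d,d))@c for c,d in o)
        x=np.linalg.solve(A,b); print(l,np.round(x,4),[round(float(np.linalg.norm(np.cross(x-c,d))),4) for c,d in o])
E
```

```text
pics
{'clock': 0.0, 'joint_pos': [-1.392, 0.092, 1.232, -0.0, 1.82, -0.057], 'joint_velocities': [-0.001, 0.0, -0.003, -0.0, -0.001, -0.0], 'joint_efforts': [0.002, -45.873, -41.802, 0.0, 0.012, -0.0], 'ee_pos': [0.14, -0.583, 0.23], 'eef_rot': [-3.14, -0.0, 0.236], 'force': [-1.286, 0.806, 0.087], 'wrist_torque': [0.014, -0.043, -0.026], 'finger_force': 0.0, 'finger_gap': 0.999}
camera_matrix [[511.014, 0.0, 317.431], [0.0, 511.014, 195.856], [0.0, 0.0, 1.0]]
pose [[-0.419, -0.696, 0.583, 1.405], [0.908, -0.328, 0.261, 0.381], [0.01, 0.639, 0.769, 1.249], [0.0, 0.0, 0.0, 1.0]]
shot 1
scene handle_tip 0.59 [285.5 140.6] [ 0.277 -0.248 -0.002]
scene handle_tip 0.42 [281.4 166.8] [ 0.55  -0.113  0.192]
scene lever_pivot 0.45 [280.  165.9] [ 0.55  -0.118  0.194]
scene bail_bar 0.71 [287.5 152.9] [ 0.519 -0.109  0.22 ]
scene bail_bar 0.4 [285.6 207.1] [ 0.646 -0.053  0.151]
scene hook_seat 0.66 [285.1 153. ] [ 0.521 -0.116  0.219]
scene hook_seat 0.26 [210.  179.5] [ 0.563 -0.37   0.027]
scene case 0.77 [285.1 207.2] [ 0.647 -0.054  0.151]
scene bottle 0.85 [207.6 176.8] [ 0.568 -0.373  
[... 725 characters left out ...]
4.8 222.8] [ 0.522 -0.098  0.16 ]
top beaker 0.78 [188.  213.6] [0.563 0.376 0.111]
top bottle 0.9 [460.4 218.4] [ 0.537 -0.369  0.097]
top bottle 0.62 [367.6 223.6] [ 0.52  -0.106  0.159]
top lever 0.68 [374.7 215.2] [ 0.534 -0.118  0.208]
top bail 0.54 [374.5 216.8] [ 0.53  -0.118  0.208]
handle_tip [ 0.4986 -0.124   0.2444] [0.0005, 0.0005]
lever_pivot [ 0.5464 -0.1166  0.1897] [0.0031, 0.0031]
bail_bar [ 0.4896 -0.13    0.1859] [0.0044, 0.0044]
hook_seat [ 0.4943 -0.1242  0.1897] [0.0056, 0.0056]
case [ 0.5392 -0.1197 -0.0062] [0.0033, 0.0033]
bottle [ 0.5472 -0.3962  0.0139] [0.0037, 0.0037]
lever [ 0.5389 -0.123   0.1789] [0.0007, 0.0007]
bail [ 0.5293 -0.1162  0.2146] [0.0006, 0.0006]
```

```bash
python3 - <<'E'
import cv2,numpy as np
a=cv2.imread("pics/scene0.png")[120:240,200:360];b=cv2.imread("pics/top0.png")[165:285,300:460]
a=cv2.resize(a,None,fx=4.9,fy=4.9,interpolation=2);b=cv2.resize(b,None,fx=4.9,fy=4.9,interpolation=2)
cv2.imwrite("pics/a.png",a[:300]);o=np.vstack([cv2.resize(a,(400,300)),]);o=np.hstack([o,cv2.resize(b,(400,300))]);f=np.hstack([cv2.resize(cv2.imread("pics/scene0.png"),(400,250)),cv2.resize(cv2.imread("pics/top0.png"),(400,250))])
cv2.imwrite("pics/c0.png",np.vstack([o,f]))
E
```

```text
(no output)
```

View pics/c0.png

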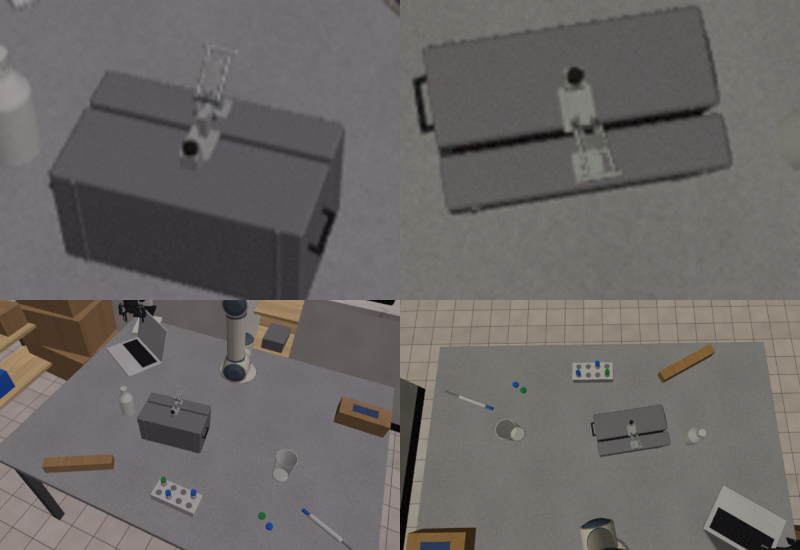

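```bash
cat >> h.py <<'E'
def cloud(p,step=1):
    K=np.array(p["camera_matrix"]);P=np.array(p["pose"]);z=p["z_map"][::step,::step]
    v,u=np.mgrid[0:400:step,0:640:step];m=z>0
    c=np.stack([(u-K[0,2])/K[0,0]*z,-(v-K[1,2])/K[1,1]*z,-z],-1)[m]
    return c@P[:3,:3].T+P[:3,3]
def tri(o):
    A=sum(np.eye(3)-np.outer(d,d) for c,d in o);b=sum((np.eye(3)-np.outer(d,d))@c for c,d in o)
    x=np.linalg.solve(A,b); return x,[round(float(np.linalg.norm(np.cross(x-c,d))),4) for c,d in o]
E
python3 - <<'E'
from h import *
t=arm.read_camera("top");s=arm.read_camera("scene")
for n,p in (("top",t),("scene",s)):
    c=cloud(p);m=(abs(c[:,2]-.16)<.008)&(abs(c[:,0]-.53)<.16)&(abs(c[:,1]+.11)<.19);q=c[m]
    print(n,m.sum(),q[:,2].mean(),cv2.minAreaRect((q[:,:2]*1000).astype(np.float32)))
print(tri([ray(s,288,140.3),ray(t,379.5,235)]))
E
```

```text
top 6925 0.15939740588501156 ((563.2440185546875, -114.34805297851562), (177.95455932617188, 299.6701354980469), 7.699896812438965)
scene 4554 0.15895193526728651 ((566.8397216796875, -112.76780700683594), (179.5504913330078, 299.322998046875), 7.5710649490356445)
(array([ 0.48349083, -0.1245667 ,  0.23218916]), [0.0003, 0.0003])
```

```bash
cat >> h.py <<'E'
YAW=0.133
def pose(p,tilt,yaw=YAW): # tool z down tilted to case +x by tilt
    x=np.array([np.cos(yaw),np.sin(yaw),0]);z=np.array([0,0,-1.])
    zt=np.cos(tilt)*z+np.sin(tilt)*x;xt=np.cos(tilt)*x-np.sin(tilt)*z
    return np.array(p,float),R.from_matrix(np.stack([xt,np.cross(zt,xt),zt],1))
def rows(p0,r0,p1,r1,n):
    rv=(r0.inv()*r1).as_rotvec()/n;out=[];r=r0
    for i in range(n):
        out.append(np.r_[np.round(r.inv().apply((p1-p0)/n)*1000,1),np.round(rv,3)]);r=r*R.from_rotvec(rv)
    return np.array(out)
def cur():
    s=arm.get_state();return np.array(s["ee_pos"]),R.from_euler("xyz",s["eef_rot"])
CX=np.array([np.cos(YAW),np.sin(YAW),0])
E
python3 - <<'E'
from h import *
p,r=cur()
p1,r1=pose([.454,-.1285,.30],.52)
print(rows(p,r,p1,r1,12).tolist())
E
```

```text
[[34.3, -30.7, -5.7, -0.002, 0.043, 0.008], [34.2, -31.0, -4.3, -0.002, 0.043, 0.008], [34.1, -31.3, -2.9, -0.002, 0.043, 0.008], [34.0, -31.6, -1.5, -0.002, 0.043, 0.008], [33.7, -31.9, -0.1, -0.002, 0.043, 0.008], [33.4, -32.1, 1.3, -0.002, 0.043, 0.008], [33.1, -32.4, 2.7, -0.002, 0.043, 0.008], [32.7, -32.7, 4.0, -0.002, 0.043, 0.008], [32.2, -33.0, 5.3, -0.002, 0.043, 0.008], [31.7, -33.3, 6.6, -0.002, 0.043, 0.008], [31.1, -33.6, 7.9, -0.002, 0.043, 0.008], [30.4, -33.8, 9.2, -0.002, 0.043, 0.008]]
```

>>> step_arm --plan '[[[34.3, -30.7, -5.7, 0, 0.043, 0.008, 1], [34.2, -31, -4.3, 0, 0.043, 0.008, 1], [34.1, -31.3, -2.9, 0, 0.043, 0.008, 1], [34, -31.6, -1.5, 0, 0.043, 0.008, 1], [33.7, -31.9, 0, 0, 0.043, 0.008, 1], [33.4, -32.1, 1.3, 0, 0.043, 0.008, 1], [33.1, -32.4, 2.7, 0, 0.043, 0.008, 1], [32.7, -32.7, 4, 0, 0.043, 0.008, 1], [32.2, -33, 5.3, 0, 0.043, 0.008, 1], [31.7, -33.3, 6.6, 0, 0.043, 0.008, 1]]]'

```text
clock: 2.45
ee_pos: [0.4013, -0.203, 0.2915]
eef_rot: [-3.123, -0.431, 0.15]
force: [-0.2, 0.4, 0.2]
finger_gap: 0.998
finger_force: 0.0
```

>>> step_arm --plan '[[[31.1, -33.6, 7.9, 0, 0.043, 0.008, 1], [30.4, -33.8, 9.2, 0, 0.043, 0.008, 1], [0, 0, 0, 0, 0, 0, 1], [0, 0, 0, 0, 0, 0, 1]]]'

```text
clock: 2.95
ee_pos: [0.4521, -0.1284, 0.3036]
eef_rot: [-3.115, -0.514, 0.131]
force: [-0.3, -0.0, -0.9]
finger_gap: 1.002
finger_force: 0.0
```

```bash
cat > look.py <<'E'
from h import *
import sys
n=sys.argv[1];cams=sys.argv[2].split(",")
s=arm.get_state();print(s["clock"],np.round(s["ee_pos"],4),np.round(s["eef_rot"],3),np.round(s["force"],1))
for c in cams:
    p=arm.read_camera(c);cv2.imwrite(f"pics/{c}{n}.png",p["img"][:,:,::-1])
    np.savez(f"{c}{n}.npz",**{k:p[k] for k in("img","z_map","camera_matrix","pose")})
    for l in ["handle_tip","lever_pivot","bail_bar","hook_seat","lever","bail"]:
        for d in arm.place_of(p,l)[:2]: print(c,l,round(d["score"],2),np.round(d["xy"],1),np.round(w(p,*d["xy"]),4))
E
python3 look.py 1 wrist
```

```text
2.95 [ 0.4521 -0.1284  0.3036] [-3.115 -0.514  0.131] [-0.3 -0.  -0.9]
wrist handle_tip 0.87 [323.2 185.6] [ 0.5066 -0.1246  0.2388]
wrist lever_pivot 0.61 [322.5 160.3] [ 0.5357 -0.1199  0.2072]
wrist bail_bar 0.62 [322.6 217.6] [ 0.4853 -0.1272  0.2382]
wrist hook_seat 0.84 [321.6 216.1] [ 0.4862 -0.1264  0.2384]
wrist lever 0.85 [320.  160.5] [ 0.5355 -0.118   0.2066]
```

View pics/wrist1.png

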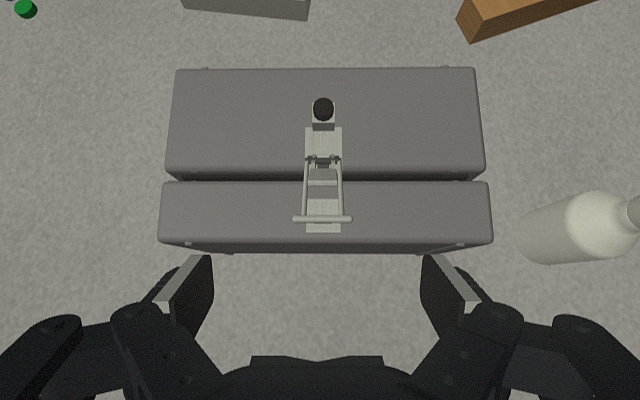

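```bash
python3 - <<'E'
from h import *
p=dict(np.load("wrist1.npz"));c=cloud(p)
O=np.array([.543,-.1165,0]);q=c-O;X=q@CX*1000;Y=q@np.array([-CX[1],CX[0],0])*1000;Z=q[:,2]*1000
# case top & seam & y extents, back edge
m=(abs(Z-160)<5)&(abs(Y)<120)&(abs(Y)>30);print("top z",np.median(Z[m]),"x",np.percentile(X[m],[.5,99.5]))
for a,b in((-120,-60),(60,120)):
    k=m&(Y>a)&(Y<b);h,e=np.histogram(X[k],np.arange(-75,120,2));print("back edge",a,np.percentile(X[k],99.5), "front",np.percentile(X[k],.5),"gap",e[:-1][(h<h.mean()*.3)])
k=(abs(Z-160)<5)&(abs(X-50)<30)|(abs(Z-160)<5)&(abs(X+35)<20);print("y ext",np.percentile(Y[k],[.5,99.5]))
m=(abs(X+45)<25)&(abs(Y)<25)
for a in range(170,260,5):
    k=m&(Z>=a)&(Z<a+5)
    if k.sum()>8:print(a,k.sum(),"X",np.percentile(X[k],[3,50,97]).round(1),"Y",np.percentile(Y[k],[3,50,97]).round(1))
E
```

```text
top z 158.08893526620557 x [-61.8633277  108.00170921]
back edge -120 108.42023927323156 front -61.63449280389298 gap [-75 -73 -71 -69 -67 -65  -7  -5  -3  -1 109 111 113 115 117]
back edge 60 107.82343632587171 front -62.1711818503857 gap [-75 -73 -71 -69 -67 -65  -7  -5  -3  -1 109 111 113 115 117]
y ext [-270.55919099  143.95003328]
190 51 X [-53.4 -44.9 -37.7] Y [-9.2 -3.7  4.1]
195 200 X [-47.4 -42.7 -37.9] Y [-9.1 -2.2  4. ]
215 76 X [-28.8 -24.5 -20.6] Y [-16.1   8.8  11.7]
220 148 X [-36.9 -30.6 -21.2] Y [-16.4  -3.7  11.3]
225 155 X [-45.5 -39.  -24. ] Y [-16.2  -2.3  11.3]
230 178 X [-53.4 -47.3 -27.2] Y [-16.4  -2.3  11.5]
235 556 X [-60.7 -58.2 -30.5] Y [-20.6  -2.5  15.5]
240 163 X [-36.9 -35.1 -33.2] Y [-11.6  -2.5   6.7]
```

```bash
cat >> h.py <<'E'
O=np.array([.543,-.1165,0]);CY=np.array([-CX[1],CX[0],0])
def cf(X,Y,Z): return O+X/1000*CX+Y/1000*CY+np.array([0,0,Z/1000])
def inv(p): q=np.array(p)-O; return np.round([q@CX*1000,q@CY*1000,q[2]*1000],1)
def go(X,Z,tilt,n,Y=-2.5,back=19): # grasp point target
    p,r=cur();p1,r1=pose(cf(X,Y,Z),tilt);p1=p1+r1.apply([0,0,back/1000])
    for x in rows(p,r,p1,r1,n).tolist():print(x)
E
python3 -c "
from h import *
go(-58,237,.52,6,back=22)"
```

```text
[-0.6, 0.8, 16.1, -0.004, 0.001, -0.001]
[-0.6, 0.7, 16.1, -0.004, 0.001, -0.001]
[-0.6, 0.7, 16.1, -0.004, 0.001, -0.001]
[-0.6, 0.6, 16.1, -0.004, 0.001, -0.001]
[-0.6, 0.5, 16.1, -0.004, 0.001, -0.001]
[-0.6, 0.4, 16.1, -0.004, 0.001, -0.001]
```

>>> step_arm --plan '[[[-0.6, 0.7, 16, -0.004, 0, 0, 1], [-0.6, 0.7, 16, -0.004, 0, 0, 1], [-0.6, 0.7, 16, -0.004, 0, 0, 1], [-0.6, 0.6, 16, -0.004, 0, 0, 1], [-0.6, 0.5, 16, -0.004, 0, 0, 0.6], [-0.6, 0.4, 16, -0.004, 0, 0, 0.3], [0, 0, 0, 0, 0, 0, 0.3], [0, 0, 0, 0, 0, 0, 0.3]]]' --newtons 30

```text
clock: 4.3
ee_pos: [0.4966, -0.1243, 0.2188]
eef_rot: [-3.138, -0.516, 0.131]
force: [-0.1, -0.3, 0.3]
finger_gap: 0.65
finger_force: 0.0
```

```bash
python3 look.py 2 wrist
```

```text
4.3 [ 0.4966 -0.1243  0.2188] [-3.138 -0.516  0.131] [-0.1 -0.3  0.3]
wrist handle_tip 0.7 [318.9 233.6] [ 0.5067 -0.125   0.2396]
wrist lever_pivot 0.63 [315.7 181.2] [ 0.5375 -0.1196  0.2074]
wrist bail_bar 0.65 [313.9 292.3] [ 0.4844 -0.126   0.2385]
wrist hook_seat 0.76 [317.8 267.9] [ 0.4958 -0.1261  0.1953]
wrist hook_seat 0.28 [314.8 291.4] [ 0.4848 -0.1263  0.2381]
wrist lever 0.8 [314.9 178.2] [ 0.5433 -0.1183  0.1937]
```

View pics/wrist2.png

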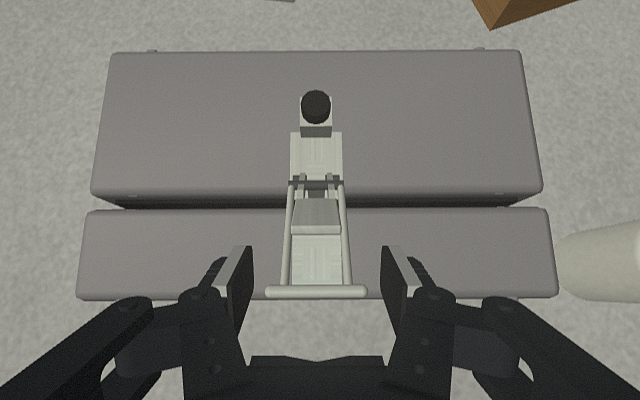

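>>> step_arm --plan '[[[0, 0, 0, 0, 0, 0, -0.4], [0, 0, 0, 0, 0, 0, -0.4], [0, 0, 0, 0, 0, 0, -0.4], [0, 0, 0, 0, 0, 0, -0.4], [0, 0, 0, 0, 0, 0, -0.4]]]' --newtons 30

```text
clock: 5.28
ee_pos: [0.4964, -0.1243, 0.2186]
eef_rot: [-3.138, -0.515, 0.13]
force: [-3.8, 0.6, 2.3]
finger_gap: 0.42
finger_force: 29.5
```

```bash
python3 look.py 3 wrist;cat > meas.py <<'E'
from h import *
import sys
p=dict(np.load(sys.argv[1]));c=cloud(p)
q=c-O;X=q@CX*1000;Y=q@CY*1000;Z=q[:,2]*1000
s=arm.get_state();P,r=cur();print("grasp",inv(P-r.apply([0,0,.019])),"tcp",inv(P),s["finger_gap"],s["finger_force"],s["force"])
m=(abs(X+50)<30)&(abs(Y+2.5)<18)
for a in range(180,256,4):
    k=m&(Z>=a)&(Z<a+4)
    if k.sum()>8:print(a,k.sum(),"X",np.percentile(X[k],[3,50,97]).round(1),"Y",np.percentile(Y[k],[3,50,97]).round(1))
E
python3 meas.py wrist3.npz
```

```text
5.275 [ 0.4964 -0.1243  0.2186] [-3.138 -0.515  0.13 ] [-3.8  0.6  2.3]
wrist handle_tip 0.91 [318.6 230.4] [ 0.5074 -0.1248  0.2409]
wrist lever_pivot 0.64 [314.3 179.7] [ 0.5379 -0.1188  0.2073]
wrist bail_bar 0.84 [313.1 294.3] [ 0.4834 -0.1258  0.238 ]
wrist hook_seat 0.76 [317.4 269.6] [ 0.4946 -0.126   0.1957]
wrist hook_seat 0.24 [584.6 268.8] [ 0.5347 -0.3706  0.0454]
grasp [-56.6  -1.6 235.1] tcp [-47.3  -1.5 218.6] 0.4177431352026622 29.474883377552032 [-5.70650276  0.52920048  3.62675215]
192 655 X [-53.3 -46.4 -38.2] Y [-8.9 -2.3  4.3]
196 225 X [-52.8 -44.  -37.9] Y [-8.9 -2.8  3.9]
212 68 X [-23.3 -21.3 -20.2] Y [-16.5 -13.2  11.8]
216 188 X [-53.4 -26.  -21.8] Y [-16.3   9.1  15.4]
220 367 X [-51.3 -30.3 -20.1] Y [-16.3   0.2  15.4]
224 460 X [-53.6 -38.1 -22.6] Y [-16.1   1.1  15.4]
228 506 X [-56.  -44.4 -25.1] Y [-16.3   0.5  15.4]
232 569 X [-62.9 -51.2 -27.7] Y [-16.3   0.   15.4]
236 1560 X [-61.  -58.1 -30.4] Y [-19.2  -2.1  15.3]
240 643 X [-68.5 -35.1 -32.6] Y [-11.8  -0.6  15.4]
244 113 X [-73.4 -62.6 -50.6] Y [-20.4  15.4  15.5]
248 80 X [-69.4 -60.1 -52.1] Y [-20.4  15.3  15.5]
252 43 X [-63.3 -57.3 -53.5] Y [15.2 15.4 15.5]
```

View pics/wrist3.png

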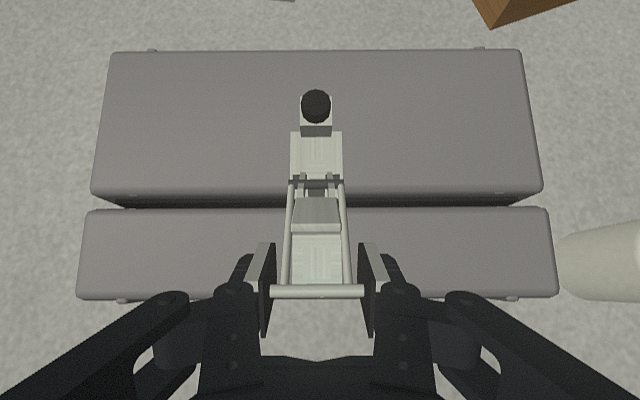

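>>> step_arm --plan '[[[-2.6, 0, 4.3, 0, 0, 0, -0.4], [-2.6, 0, 4.3, 0, 0, 0, -0.4], [-2.6, 0, 4.3, 0, 0, 0, -0.4], [-2.6, 0, 4.3, 0, 0, 0, -0.4], [-2.6, 0, 4.3, 0, 0, 0, -0.4], [-2.6, 0, 4.3, 0, 0, 0, -0.4], [-2.6, 0, 4.3, 0, 0, 0, -0.4], [0, 0, 0, 0, 0, 0, -0.4]]]'

```text
clock: 6.62
ee_pos: [0.4958, -0.1243, 0.1827]
eef_rot: [-3.137, -0.516, 0.13]
force: [2.5, -0.2, 1.4]
finger_gap: 0.423
finger_force: 30.1
```

```bash
python3 look.py 4 wrist; python3 meas.py wrist4.npz
```

```text
6.625 [ 0.4958 -0.1243  0.1827] [-3.137 -0.516  0.13 ] [ 2.5 -0.2  1.4]
wrist handle_tip 0.62 [315.5 111.6] [ 0.5319 -0.1205  0.2517]
wrist lever_pivot 0.93 [315.9 158.5] [ 0.5404 -0.1193  0.1931]
wrist bail_bar 0.79 [315.9 287. ] [ 0.4856 -0.1265  0.202 ]
wrist hook_seat 0.76 [315.  260.9] [ 0.4957 -0.1248  0.1955]
wrist lever 0.73 [317.6 156.1] [ 0.5416 -0.1199  0.1934]
wrist lever 0.47 [610.8 263.6] [ 0.537  -0.3708  0.0389]
grasp [-57.3  -1.5 200. ] tcp [-47.9  -1.5 183.5] 0.4160883722008743 30.05910336971283 [ 2.21450562  0.59924839 -0.34422212]
180 23 X [-56.2 -53.1 -47.5] Y [-20.5  15.4  15.5]
184 42 X [-56.1 -49.2 -41.1] Y [-20.5  15.4  15.5]
188 60 X [-63.1 -49.4 -39.9] Y [-20.5  15.4  15.5]
192 1047 X [-53.6 -46.8 -38.2] Y [-9.3 -1.9 15.4]
196 494 X [-63.5 -45.7 -38.3] Y [-20.3  -2.4  15.5]
200 2366 X [-61.6 -57.2 -32.7] Y [-19.1  -2.   15.3]
204 779 X [-67.  -29.3 -20.5] Y [-20.4   8.7  15.4]
208 110 X [-74.  -62.3 -49.9] Y [-20.5  15.4  15.5]
212 88 X [-69.3 -59.9 -52.3] Y [-20.5  15.4  15.5]
216 41 X [-63.1 -57.6 -54.6] Y [-20.5  15.3  15.5]
232 15 X [-64.3 -63.5 -62.6] Y [-20.4  15.1  15.4]
236 12 X [-64.5 -64.4 -63.9] Y [-20.4  14.5  15.4]
244 111 X [-65.8 -64.7 -64.2] Y [-20.3  12.3  15.2]
248 1114 X [-75.5 -74.4 -65.4] Y [-19.8  -2.1  14.8]
252 1683 X [-76.9 -75.5 -67.5] Y [-19.5  -2.3  14.7]
```

View pics/wrist4.png

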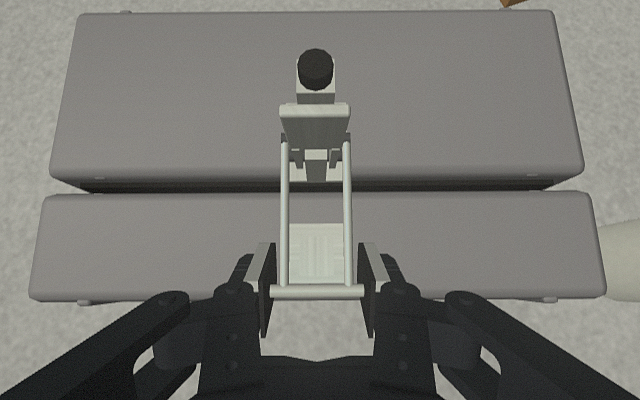

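```bash
python3 - <<'E'
from h import *
p=dict(np.load("wrist4.npz"));c=cloud(p);q=c-O;X=q@CX*1000;Y=q@CY*1000;Z=q[:,2]*1000
m=(abs(Y+2)<6)&(X<-45)&(X>-66)&(Z<210)&(Z>170)
for a in np.arange(-64,-44,1):
    k=m&(X>=a)&(X<a+1)
    if k.sum():print(a,k.sum(),np.percentile(Z[k],[5,50,95]).round(1))
P=p["pose"];print(inv(P[:3,3]))
E
```

```text
-62 62 [199.7 201.2 202.3]
-61 92 [200.7 202.  203.2]
-60 70 [201.2 202.2 203.4]
-59 85 [201.2 202.3 203.4]
-58 92 [200.3 201.6 202.5]
-57 1 [199.6 199.6 199.6]
-54 38 [194.5 195.4 196.9]
-53 71 [194.3 195.5 196.4]
-52 79 [194.4 195.3 196.2]
-51 78 [194.2 195.5 196.3]
-50 67 [194.2 195.3 196.3]
-49 80 [194.7 195.6 196.5]
-48 65 [194.6 195.4 196.5]
-47 72 [195.  195.8 196.8]
-46 72 [194.5 195.3 196.7]
[-58.2  -3.  338.6]
```

>>> step_arm --plan '[[[-1.5, 0, 2.6, 0, 0, 0, -0.4], [-1.5, 0, 2.6, 0, 0, 0, -0.4], [-1.5, 0, 2.6, 0, 0, 0, -0.4], [-1.5, 0, 2.6, 0, 0, 0, -0.4], [-1.5, 0, 2.6, 0, 0, 0, -0.4], [0, 0, 0, 0, 0, 0, -0.4]]]'

```text
clock: 7.72
ee_pos: [0.4954, -0.1243, 0.168]
eef_rot: [-3.138, -0.515, 0.13]
force: [1.5, -1.3, 0.4]
finger_gap: 0.424
finger_force: 30.1
```

>>> step_arm --plan '[[[1.7, 0, 1, 0, 0, 0, -0.4], [1.7, 0, 1, 0, 0, 0, -0.4], [1.7, 0, 1, 0, 0, 0, -0.4], [0, 0, 0, 0, 0, 0, -0.4]]]'

```text
clock: 8.22
ee_pos: [0.5012, -0.1235, 0.1678]
eef_rot: [-3.138, -0.514, 0.13]
force: [-4.4, -1.2, -0.2]
finger_gap: 0.418
finger_force: 30.1
```

```bash
python3 look.py 5 wrist; python3 - <<'E'
from h import *
p=dict(np.load("wrist5.npz"));c=cloud(p);q=c-O;X=q@CX*1000;Y=q@CY*1000;Z=q[:,2]*1000
for nm,lo,hi in(("mid",-8,3),("endL",6,14),("endR",-18,-10)):
  m=(Y>lo)&(Y<hi)&(X<-42)&(X>-66)&(Z<200)&(Z>165)
  print(nm)
  for a in np.arange(-64,-44,1):
    k=m&(X>=a)&(X<a+1)
    if k.sum():print(a,k.sum(),np.percentile(Z[k],[5,50,95]).round(1))
E
```

```text
8.225 [ 0.5012 -0.1235  0.1678] [-3.138 -0.514  0.13 ] [-4.4 -1.2 -0.2]
wrist handle_tip 0.75 [314.5  83.1] [ 0.5366 -0.1197  0.2518]
wrist bail_bar 0.64 [315.6 290.3] [ 0.4898 -0.1258  0.1876]
wrist hook_seat 0.73 [316.9 273.3] [ 0.4958 -0.1255  0.1957]
wrist bail 0.22 [625.8 270. ] [ 0.5176 -0.2687  0.1568]
mid
-57 47 [185.  185.8 187. ]
-56 59 [185.8 186.8 187.8]
-55 87 [186.1 187.1 188.2]
-54 86 [186.9 195.1 196.3]
-53 90 [194.4 195.4 196.5]
-52 78 [194.5 195.5 196.5]
-51 72 [194.5 195.3 196.4]
-50 90 [194.6 195.6 196.4]
-49 89 [194.6 195.6 196.5]
-48 88 [194.5 195.7 196.7]
-47 90 [194.5 195.5 196.6]
-46 75 [194.8 195.8 197.1]
-45 76 [194.7 195.5 196.5]
endL
-57 42 [184.5 185.8 187.3]
-56 42 [185.7 186.8 187.6]
-55 64 [186.2 187.3 188.4]
-54 64 [186.1 187.1 188. ]
-53 42 [185.8 186.9 187.6]
-52 51 [185.  186.6 188.1]
-51 27 [186.  187.7 188.4]
-50 27 [187.2 188.5 189.2]
-49 19 [187.3 188.4 189.5]
-48 30 [187.2 188.9 189.9]
-47 30 [187.9 189.  190.3]
-46 24 [188.4 189.8 190.8]
-45 25 [188.4 189.5 190.9]
endR
-57 20 [185.1 186.  186.5]
-56 42 [186.1 186.8 187.9]
-55 62 [186.1 187.3 188.2]
-54 63 [186.3 187.2 188. ]
-53 61 [185.6 186.9 188.1]
-52 30 [185.1 186.8 188.2]
-51 27 [186.  187.7 189. ]
-50 27 [187.  188.1 190. ]
-49 20 [187.7 188.7 190.2]
-48 25 [187.5 188.8 190.3]
-47 27 [188.5 189.2 190.2]
-46 27 [188.9 189.9 190.7]
-45 19 [188.3 189.9 191.1]
```

>>> step_arm --plan '[[[1.3, 0, 0.75, 0, 0, 0, -0.4], [1.3, 0, 0.75, 0, 0, 0, -0.4], [0.87, 0, 0.5, 0, 0, 0, -0.4], [0, 0, 0, 0, 0, 0, -0.4]]]'

```text
clock: 9.07
ee_pos: [0.5053, -0.1229, 0.1681]
eef_rot: [-3.138, -0.515, 0.13]
force: [-2.7, -0.4, -0.6]
finger_gap: 0.423
finger_force: 30.1
```

>>> step_arm --plan '[[[0.43, 0, 0.25, 0, 0, 0, -0.4], [0.43, 0, 0.25, 0, 0, 0, -0.4], [0, 0, 0, 0, 0, 0, -0.4]]]'

```text
clock: 9.45
ee_pos: [0.5062, -0.1228, 0.168]
eef_rot: [-3.138, -0.515, 0.13]
force: [-4.2, -1.0, -0.3]
finger_gap: 0.423
finger_force: 30.1
```

>>> step_arm --plan '[[[0.43, 0, 0.25, 0, 0, 0, -0.4], [0, 0, 0, 0, 0, 0, -0.4]]]'

```text
clock: 9.7
ee_pos: [0.5067, -0.1227, 0.168]
eef_rot: [-3.138, -0.515, 0.13]
force: [-3.9, -1.2, -0.8]
finger_gap: 0.424
finger_force: 30.1
```

>>> step_arm --plan '[[[0.43, 0, 0.25, 0, 0, 0, -0.4], [0, 0, 0, 0, 0, 0, -0.4]]]'

```text
clock: 9.95
ee_pos: [0.5072, -0.1227, 0.168]
eef_rot: [-3.138, -0.515, 0.13]
force: [-4.0, -0.9, -0.7]
finger_gap: 0.42
finger_force: 30.1
```

>>> step_arm --plan '[[[0.43, 0, 0.25, 0, 0, 0, -0.4], [0, 0, 0, 0, 0, 0, -0.4]]]'

```text
clock: 10.2
ee_pos: [0.5076, -0.1226, 0.168]
eef_rot: [-3.138, -0.515, 0.13]
force: [-4.8, -1.1, -0.8]
finger_gap: 0.423
finger_force: 30.1
```

>>> step_arm --plan '[[[0.26, 0, 0.15, 0, 0, 0, -0.4], [0, 0, 0, 0, 0, 0, -0.4]]]'

```text
clock: 10.45
ee_pos: [0.5078, -0.1226, 0.168]
eef_rot: [-3.138, -0.515, 0.13]
force: [-6.0, -1.0, -0.1]
finger_gap: 0.42
finger_force: 30.1
```

>>> step_arm --plan '[[[0.17, 0, 0.1, 0, 0, 0, -0.4], [0, 0, 0, 0, 0, 0, -0.4]]]'

```text
clock: 10.7
ee_pos: [0.5079, -0.1226, 0.168]
eef_rot: [-3.138, -0.514, 0.13]
force: [-6.5, -1.6, 0.4]
finger_gap: 0.424
finger_force: 30.2
```

>>> step_arm --plan '[[[0.09, 0, 0.05, 0, 0, 0, -0.4], [0, 0, 0, 0, 0, 0, -0.4]]]'

```text
clock: 10.95
ee_pos: [0.5079, -0.1226, 0.168]
eef_rot: [-3.138, -0.514, 0.13]
force: [-8.1, -0.8, 0.8]
finger_gap: 0.419
finger_force: 30.2
```

```bash
python3 - <<'E'
from h import *
f=[]
for i in range(8):
    p=arm.read_camera("wrist") ;f.append(np.array(arm.get_state()["force"]))
print(np.round(np.mean(f,0),2),np.round(np.std(f,0),2))
c=cloud(p);q=c-O;X=q@CX*1000;Y=q@CY*1000;Z=q[:,2]*1000
m=(abs(Y+2.5)>9)&(abs(Y+2.5)<17)&(X<-42)&(X>-66)&(Z<200)&(Z>165)
for a in np.arange(-57,-44,1):
    k=m&(X>=a)&(X<a+1)
    if k.sum():print(a,k.sum(),np.percentile(Z[k],[5,50,95]).round(1))
s=arm.get_state();print(s["clock"],inv(s["ee_pos"]))
E
```

```text
[-7.13 -1.17  0.47] [0.5  0.45 0.21]
-50 82 [184.8 186.3 187.3]
-49 125 [186.2 187.3 188.3]
-48 125 [186.4 187.6 188.6]
-47 101 [186.4 187.4 188.2]
-46 102 [185.8 186.9 188.1]
-45 68 [185.6 187.5 188.8]
11.35 [-35.6  -1.4 168. ]
```

>>> step_arm --plan '[[[0, 0, 0, 0, 0, 0, 0], [0, 0, 0, 0, 0, 0, 0.3], [0, 0, 0, 0, 0, 0, 0.3], [0, 0, -6, 0, 0, 0, 0.3], [0, 0, -12, 0, 0, 0, 0.3], [0, 0, -20, 0, 0, 0, 0.3], [0, 0, -24, 0, 0, 0, 0.3], [0, 0, -24, 0, 0, 0, 0.3], [0, 0, -20, 0, 0, 0, -1], [0, 0, 0, 0, 0, 0, -1]]]'

```text
clock: 12.6
ee_pos: [0.4566, -0.1303, 0.2633]
eef_rot: [-3.141, -0.519, 0.131]
force: [-0.8, -0.1, -0.6]
finger_gap: 0.23
finger_force: 0.0
```

```bash
python3 look.py 6 wrist; python3 - <<'E'
from h import *
p=dict(np.load("wrist6.npz"));c=cloud(p);q=c-O;X=q@CX*1000;Y=q@CY*1000;Z=q[:,2]*1000
m=(abs(Y+2.5)<8)&(X>-70)&(X<60)&(Z>195)&(Z<300)
for a in np.arange(195,262,4):
    k=m&(Z>=a)&(Z<a+4)
    if k.sum()>4:print(a,k.sum(),np.percentile(X[k],[5,50,95]).round(1))
m=(abs(Y+2.5)>10)&(abs(Y+2.5)<18)&(X<-42)&(X>-60)&(Z<200)&(Z>175)
for a in np.arange(-57,-44,1):
    k=m&(X>=a)&(X<a+1)
    if k.sum():print(a,k.sum(),np.percentile(Z[k],[5,50,95]).round(1))
P=p["pose"];print(inv(P[:3,3]),inv(cur()[0]))
E
```

```text
12.6 [ 0.4566 -0.1303  0.2633] [-3.141 -0.519  0.131] [-0.8 -0.1 -0.6]
wrist handle_tip 0.98 [314.6  66.9] [ 0.5649 -0.1161  0.2484]
wrist handle_tip 0.35 [314.6 210.4] [ 0.4949 -0.1251  0.1957]
wrist lever_pivot 0.9 [315.8 146.2] [ 0.541  -0.1198  0.1929]
wrist bail_bar 0.61 [312.8 210.9] [ 0.4945 -0.124   0.195 ]
wrist hook_seat 0.68 [316.5 210.1] [ 0.4952 -0.1263  0.1958]
wrist lever 0.62 [315.1 145.8] [ 0.5411 -0.1193  0.1934]
195 464 [-52.7 -44.4  -1.1]
199 26 [-0.6  0.4  6.6]
203 146 [ 1.8  8.4 11.6]
207 48 [ 2.9  4.4 11. ]
211 37 [4.4 5.6 7.1]
215 92 [6.2 8.1 9.2]
219 139 [ 8.2  9.4 10.7]
223 153 [ 9.9 11.1 12.4]
227 146 [11.6 12.9 14.1]
231 172 [13.2 14.7 15.9]
235 172 [15.1 16.2 17.6]
239 186 [16.7 18.  19.2]
243 190 [18.4 19.6 20.9]
247 191 [20.  21.6 23.8]
-51 4 [186.6 186.7 186.9]
-50 38 [185.1 186.5 188.6]
-49 42 [186.7 187.8 188.6]
-48 27 [186.8 187.6 188.7]
-47 36 [186.9 187.7 188.5]
-46 32 [186.  187.  188.2]
-45 18 [186.9 188.1 188.7]
[-98.4  -3.2 419.1] [-87.4  -1.4 259.2]
```

View pics/wrist6.png

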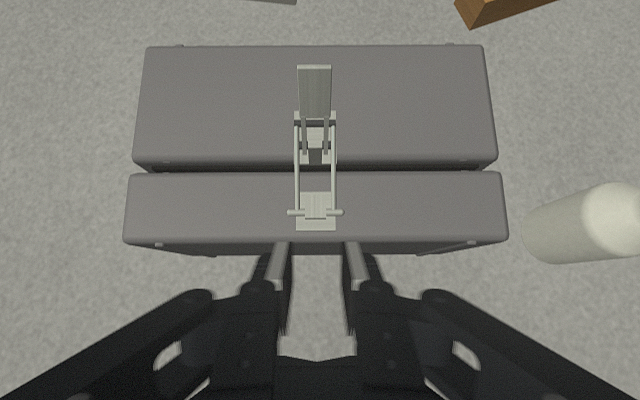

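```bash
cat > arc.py <<'E'
from h import *
import sys
# args: thetas(deg) list, gap mm, from current measured pose
def wp(th,gap=0,r=50,px=1.,pz=190.,fmax=.9):
    t=np.radians(th);f=min(t,fmax);u=np.array([np.cos(t),np.sin(t)]);n=np.array([-np.sin(t),np.cos(t)])
    c=np.array([px,pz])+r*u+(5+gap+11*np.sin(max(t-f,0)))*n
    return pose(cf(c[0],-2.5,c[1]),f)
def run(ws,ns,start=None):
    p,r=cur() if start is None else start
    for (p1,r1),n in zip(ws,ns):
        for x in rows(p,r,p1,r1,n).tolist():print(x)
        p,r=p1,r1
E
python3 - <<'E'
from arc import *
s=arm.get_state();print(np.round(s["joint_pos"],2),s["finger_gap"])
p,r=cur();mid=(p+np.array([-.02,0,.03]),pose(p,.9)[1])
run([mid,wp(67,15)],[3,5])
print();run([wp(67,1),*[wp(t) for t in range(63,8,-4)]],[4]+[1]*14,wp(67,15))
E
```

```text
[-0.59 -0.67  1.88  0.33  1.53  0.91] 0.000720033019292299
[-0.8, -0.9, -12.0, -0.001, 0.129, -0.001]
[0.7, -0.9, -12.0, -0.001, 0.129, -0.001]
[2.2, -0.9, -11.8, -0.001, 0.129, -0.001]
[6.3, 0.7, 22.2, 0.0, 0.0, 0.0]
[6.3, 0.7, 22.2, 0.0, 0.0, 0.0]
[6.3, 0.7, 22.2, 0.0, 0.0, 0.0]
[6.3, 0.7, 22.2, 0.0, 0.0, 0.0]
[6.3, 0.7, 22.2, 0.0, 0.0, 0.0]

[0.9, 0.0, 3.4, 0.0, 0.0, 0.0]
[0.9, 0.0, 3.4, 0.0, 0.0, 0.0]
[0.9, 0.0, 3.4, 0.0, 0.0, 0.0]
[0.9, 0.0, 3.4, 0.0, 0.0, 0.0]
[1.8, 0.0, 5.0, 0.0, 0.0, 0.0]
[1.2, 0.0, 4.1, 0.0, 0.0, 0.0]
[0.8, -0.0, 4.2, 0.0, 0.0, 0.0]
[0.5, 0.0, 4.1, 0.0, -0.01, 0.0]
[0.2, 0.0, 3.5, -0.0, -0.07, 0.0]
[0.2, 0.0, 3.5, 0.0, -0.07, -0.0]
[0.2, -0.0, 3.5, 0.0, -0.07, -0.0]
[0.2, -0.0, 3.5, 0.0, -0.07, 0.0]
[0.2, 0.0, 3.5, -0.0, -0.07, -0.0]
[0.2, 0.0, 3.5, 0.0, -0.07, 0.0]
[0.2, -0.0, 3.5, 0.0, -0.07, 0.0]
[0.2, 0.0, 3.5, -0.0, -0.07, 0.0]
[0.2, 0.0, 3.5, -0.0, -0.07, -0.0]
[0.2, -0.0, 3.5, 0.0, -0.07, -0.0]
```

```bash
python3 - <<'E'
from arc import *
a=wp(67,15);print(inv(a[0]));run([a],[8])
E
```

```text
[ -0.6  -2.5 245. ]
[8.6, 0.1, 6.9, -0.0, 0.048, -0.0]
[8.2, 0.1, 7.3, -0.0, 0.048, -0.0]
[7.9, 0.1, 7.7, -0.0, 0.048, -0.0]
[7.5, 0.1, 8.1, -0.0, 0.048, -0.0]
[7.1, 0.1, 8.4, -0.0, 0.048, -0.0]
[6.7, 0.1, 8.7, -0.0, 0.048, -0.0]
[6.3, 0.1, 9.1, -0.0, 0.048, -0.0]
[5.8, 0.1, 9.3, -0.0, 0.048, -0.0]
```

>>> step_arm --plan '[[[8.6, 0.1, 6.9, 0, 0.048, 0, -1], [8.2, 0.1, 7.3, 0, 0.048, 0, -1], [7.9, 0.1, 7.7, 0, 0.048, 0, -1], [7.5, 0.1, 8.1, 0, 0.048, 0, -1], [7.1, 0.1, 8.4, 0, 0.048, 0, -1], [6.7, 0.1, 8.7, 0, 0.048, 0, -1], [6.3, 0.1, 9.1, 0, 0.048, 0, -1], [5.8, 0.1, 9.3, 0, 0.048, 0, -1], [0, 0, 0, 0, 0, 0, -1]]]'

```text
clock: 14.08
ee_pos: [0.5425, -0.1187, 0.244]
eef_rot: [-3.133, -0.897, 0.126]
force: [0.2, 0.2, 0.3]
finger_gap: 0.004
finger_force: 0.0
```

```bash
python3 - <<'E'
from arc import *
s=arm.get_state();print(np.round(s["joint_pos"],2),inv(s["ee_pos"]),np.round(s["force"],1))
run([wp(67,1)],[4])
E
```

```text
[-0.61 -0.73  2.09  0.63  1.13  0.75] [ -0.8  -2.1 244. ] [0.2 0.2 0.3]
[1.2, 0.1, 3.3, -0.001, 0.001, -0.001]
[1.2, 0.1, 3.3, -0.001, 0.001, -0.001]
[1.2, 0.1, 3.3, -0.001, 0.001, -0.001]
[1.2, 0.1, 3.3, -0.001, 0.001, -0.001]
```

>>> step_arm --plan '[[[1.2, 0, 3.3, 0, 0, 0, -1], [1.2, 0, 3.3, 0, 0, 0, -1], [1.2, 0, 3.3, 0, 0, 0, -1], [1.2, 0, 3.3, 0, 0, 0, -1], [1.8, 0, 5, 0, 0, 0, -1], [1.2, 0, 4.1, 0, 0, 0, -1], [0.8, 0, 4.2, 0, 0, 0, -1]]]'

```text
clock: 14.95
ee_pos: [0.5688, -0.1155, 0.236]
eef_rot: [-3.136, -0.899, 0.128]
force: [-5.2, 0.3, 1.0]
finger_gap: -0.001
finger_force: 2.0
```

>>> step_arm --plan '[[[0.5, 0, 4.1, 0, -0.01, 0, -1], [0.2, 0, 3.5, 0, -0.07, 0, -1], [0.2, 0, 3.5, 0, -0.07, 0, -1], [0.2, 0, 3.5, 0, -0.07, 0, -1], [0, 0, 0, 0, 0, 0, -1]]]'

```text
clock: 15.58
ee_pos: [0.5811, -0.1139, 0.2281]
eef_rot: [-3.138, -0.68, 0.131]
force: [-2.6, -1.3, 3.3]
finger_gap: -0.002
finger_force: 2.2
```

```bash
python3 look.py 7 scene,wrist; python3 - <<'E'
from arc import *
s=arm.get_state();print(np.round(s["joint_pos"],2),inv(s["ee_pos"]),np.round(s["force"],1),"want",inv(wp(39)[0]))
a=cv2.imread("pics/scene7.png")[110:230,200:360];b=cv2.imread("pics/wrist7.png")
cv2.imwrite("pics/c7.png",np.hstack([cv2.resize(a,(400,300),interpolation=2),cv2.resize(b,(400,250))[:250] if 0 else cv2.copyMakeBorder(cv2.resize(b,(400,250)),0,50,0,0,0)]))
E
```

```text
15.575 [ 0.5811 -0.1139  0.2281] [-3.138 -0.68   0.131] [-2.6 -1.3  3.3]
scene lever_pivot 0.42 [279.4 166.9] [ 0.5789 -0.1032  0.2241]
scene bail_bar 0.55 [287.8 159.1] [ 0.5075 -0.1153  0.1821]
scene hook_seat 0.98 [286.9 155.4] [ 0.507  -0.1179  0.1958]
scene hook_seat 0.7 [285.6 206.7] [ 0.6457 -0.0532  0.1523]
scene lever 0.42 [280.8 164.1] [ 0.5622 -0.1079  0.2171]
scene bail 0.56 [282.4 164.5] [ 0.5427 -0.1141  0.1939]
scene bail 0.27 [276.3 167.6] [ 0.589  -0.1071  0.2294]
wrist handle_tip 0.78 [311.9 236.4] [ 0.591  -0.1117  0.2312]
wrist lever 0.53 [612.6 394.8] [ 0.5444 -0.178   0.3031]
[-0.46 -0.48  1.87  0.39  1.19  0.94] [ 37.3  -2.5 228.3] [-1.2  0.4  4.6] want [ 36.7  -2.5 225.4]
```

View pics/c7.png

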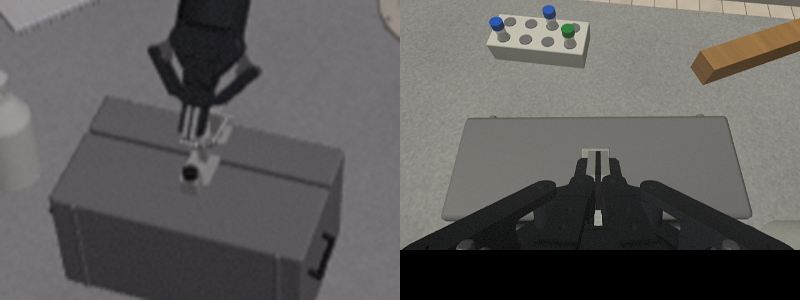

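```bash
python3 - <<'E'
from arc import *
run([wp(t) for t in (37,33,29,25,21,17,13)],[1]*7)
E
```

```text
[-2.2, -0.0, 3.7, -0.002, -0.035, -0.002]
[0.2, -0.0, 3.5, -0.0, -0.07, -0.0]
[0.2, 0.0, 3.5, 0.0, -0.07, 0.0]
[0.2, -0.0, 3.5, -0.0, -0.07, -0.0]
[0.2, 0.0, 3.5, 0.0, -0.07, 0.0]
[0.2, -0.0, 3.5, -0.0, -0.07, 0.0]
[0.2, 0.0, 3.5, -0.0, -0.07, -0.0]
```

>>> step_arm --plan '[[[-1, 0, 3.6, 0, -0.035, 0, -1], [0, 0, 3.5, 0, -0.07, 0, -1], [0, 0, 3.5, 0, -0.07, 0, -1], [0, 0, 3.5, 0, -0.07, 0, -1]]]'

```text
clock: 16.77
ee_pos: [0.5879, -0.1131, 0.2166]
eef_rot: [-3.139, -0.435, 0.131]
force: [1.9, 0.8, 6.0]
finger_gap: -0.002
finger_force: 2.3
```

>>> step_arm --plan '[[[0, 0, 3.5, 0, -0.07, 0, -1], [0, 0, 3.5, 0, -0.07, 0, -1], [0, 0, 3.5, 0, -0.07, 0, -1], [0, 0, 0, 0, 0, 0, -1]]]'

```text
clock: 17.27
ee_pos: [0.5912, -0.1123, 0.2041]
eef_rot: [-3.138, -0.222, 0.132]
force: [0.8, -0.7, 1.1]
finger_gap: 0.001
finger_force: 0.6
```

```bash
python3 - <<'E'
from arc import *
s=arm.get_state();print(inv(s["ee_pos"]),np.round(s["eef_rot"],3),np.round(s["force"],1),"want",inv(wp(13)[0]))
run([wp(t) for t in (10,7,4,2,0)],[1,1,1,1,1])
E
```

```text
[ 48.4  -2.2 204.1] [-3.138 -0.222  0.132] [ 0.8 -0.7  1.1] want [ 48.6  -2.5 206.1]
[0.9, 0.3, 0.7, -0.004, -0.048, -0.001]
[0.2, 0.0, 2.6, -0.0, -0.052, 0.0]
[0.2, -0.0, 2.6, 0.0, -0.052, 0.0]
[0.1, 0.0, 1.7, 0.0, -0.035, -0.0]
[0.1, 0.0, 1.7, 0.0, -0.035, 0.0]
```

>>> step_arm --plan '[[[0.3, 0, 1.5, 0, -0.05, 0, -1], [0.2, 0, 1.5, 0, -0.05, 0, -1], [0, 0, 1, 0, -0.05, 0, -1], [0, 0, 0, 0, 0, 0, -1]]]'

```text
clock: 17.77
ee_pos: [0.5917, -0.1122, 0.2]
eef_rot: [-3.137, -0.072, 0.132]
force: [-0.5, 0.5, -0.2]
finger_gap: 0.004
finger_force: 0.0
```

```bash
python3 look.py 8 scene; python3 - <<'E'
from arc import *
s=arm.get_state();print(inv(s["ee_pos"]),np.round(s["eef_rot"],3),np.round(s["force"],1))
E
```

```text
17.775 [ 0.5917 -0.1122  0.2   ] [-3.137 -0.072  0.132] [-0.5  0.5 -0.2]
scene handle_tip 0.68 [208.1 177.8] [ 0.566  -0.374   0.0367]
scene handle_tip 0.63 [276.  180.7] [ 0.604  -0.1023  0.1932]
scene lever_pivot 0.37 [279.7 167. ] [ 0.5911 -0.0951  0.2392]
scene hook_seat 0.94 [286.9 155.1] [ 0.506  -0.1184  0.1959]
scene hook_seat 0.46 [272.2 181.5] [ 0.5993 -0.1176  0.1777]
scene lever 0.42 [279.3 163.1] [ 0.5912 -0.0955  0.2544]
[ 49.   -2.4 201.7] [-3.138 -0.075  0.132] [-0.2  0.4  0.2]
```

>>> step_arm --plan '[[[0, 0, 1, 0, -0.035, 0, -1], [0, 0, 1, 0, -0.035, 0, -1], [0, 0, 0, 0, 0, 0, -1]]]'

```text
clock: 18.5
ee_pos: [0.5927, -0.112, 0.1988]
eef_rot: [-3.138, -0.002, 0.133]
force: [0.4, 0.7, 0.1]
finger_gap: 0.003
finger_force: 0.0
```

>>> step_arm --plan '[[[0, 0, 1, 0, 0, 0, -1], [0, 0, 0, 0, 0, 0, -1]]]'

```text
clock: 18.75
ee_pos: [0.5922, -0.1123, 0.1984]
eef_rot: [-3.138, -0.004, 0.132]
force: [-0.4, 0.1, 0.5]
finger_gap: 0.001
finger_force: 0.0
```

>>> step_arm --plan '[[[0, 0, 0.5, 0, 0, 0, -1], [0, 0, 0, 0, 0, 0, -1]]]'

```text
clock: 19.0
ee_pos: [0.5922, -0.1123, 0.1981]
eef_rot: [-3.138, -0.004, 0.132]
force: [0.2, 0.2, 0.5]
finger_gap: -0.003
finger_force: 0.0
```

>>> step_arm --plan '[[[0, 0, 0.5, 0, 0, 0, -1], [0, 0, 0, 0, 0, 0, -1]]]'

```text
clock: 19.25
ee_pos: [0.5922, -0.1123, 0.1976]
eef_rot: [-3.138, -0.004, 0.132]
force: [0.5, 0.3, 0.3]
finger_gap: 0.001
finger_force: 0.0
```

>>> step_arm --plan '[[[0, 0, 0.5, 0, 0, 0, -1], [0, 0, 0.5, 0, 0, 0, -1], [0, 0, 0, 0, 0, 0, -1]]]'

```text
clock: 19.62
ee_pos: [0.5923, -0.1123, 0.1965]
eef_rot: [-3.138, -0.004, 0.132]
force: [-0.1, -0.1, 0.4]
finger_gap: -0.002
finger_force: 0.0
```

>>> step_arm --plan '[[[0, 0, 0.5, 0, 0, 0, -1], [0, 0, 0, 0, 0, 0, -1]]]'

```text
clock: 19.88
ee_pos: [0.5923, -0.1122, 0.196]
eef_rot: [-3.138, -0.004, 0.132]
force: [0.4, 1.5, 0.1]
finger_gap: -0.001
finger_force: 0.0
```

>>> step_arm --plan '[[[0, 0, 0.5, 0, 0, 0, -1], [0, 0, 0, 0, 0, 0, -1]]]'

```text
clock: 20.12
ee_pos: [0.5922, -0.1123, 0.1955]
eef_rot: [-3.138, -0.004, 0.132]
force: [-0.5, 0.7, -0.6]
finger_gap: 0.0
finger_force: 0.0
```

>>> step_arm --plan '[[[0, 0, 0.5, 0, 0, 0, -1], [0, 0, 0, 0, 0, 0, -1]]]'

```text
clock: 20.38
ee_pos: [0.5923, -0.1123, 0.1949]
eef_rot: [-3.138, -0.004, 0.132]
force: [-0.3, 0.2, 0.6]
finger_gap: 0.002
finger_force: 0.0
```

>>> step_arm --plan '[[[0, 0, 0.4, 0, 0, 0, -1], [0, 0, 0, 0, 0, 0, -1]]]'

```text
clock: 20.62
ee_pos: [0.5923, -0.1123, 0.1947]
eef_rot: [-3.138, -0.004, 0.132]
force: [0.6, -0.3, -0.3]
finger_gap: -0.002
finger_force: 0.1
```

>>> step_arm --plan '[[[0, 0, 0.4, 0, 0, 0, -1], [0, 0, 0, 0, 0, 0, -1]]]'

```text
clock: 20.88
ee_pos: [0.5923, -0.1123, 0.1947]
eef_rot: [-3.138, -0.005, 0.132]
force: [-0.3, 0.9, 2.1]
finger_gap: 0.004
finger_force: 1.2
```

>>> step_arm --plan '[[[0, 0, 0.4, 0, 0, 0, -1], [0, 0, 0, 0, 0, 0, -1]]]'

```text
clock: 21.12
ee_pos: [0.5923, -0.1123, 0.1946]
eef_rot: [-3.139, -0.005, 0.132]
force: [-2.3, 0.2, 4.6]
finger_gap: 0.005
finger_force: 2.7
```

>>> step_arm --plan '[[[0, 0, 0.3, 0, 0, 0, -1], [0, 0, 0, 0, 0, 0, -1]]]'

```text
clock: 21.38
ee_pos: [0.5923, -0.1123, 0.1946]
eef_rot: [-3.139, -0.005, 0.132]
force: [-2.1, 0.7, 7.3]
finger_gap: 0.001
finger_force: 3.1
```

>>> step_arm --plan '[[[0, 0, 0.3, 0, 0, 0, -1], [0, 0, 0, 0, 0, 0, -1]]]'

```text
clock: 21.62
ee_pos: [0.5924, -0.1123, 0.1946]
eef_rot: [-3.139, -0.005, 0.132]
force: [-1.7, 0.8, 7.3]
finger_gap: -0.003
finger_force: 3.6
```

```bash
python3 - <<'E'
from h import *
f=[]
for i in range(8):
    p=arm.read_camera("scene");f.append(np.array(arm.get_state()["force"]))
print(np.round(np.mean(f,0),2),np.round(np.std(f,0),2))
E
```

```text
[-2.35  0.28  6.86] [0.54 0.36 0.53]
```

>>> step_arm --plan '[[[0, 0, 0.4, 0, 0, 0, -1], [0, 0, 0, 0, 0, 0, -1], [0, 0, 0, 0, 0, 0, -1]]]'

```text
clock: 22.4
ee_pos: [0.5923, -0.1123, 0.1945]
eef_rot: [-3.139, -0.006, 0.132]
force: [-4.9, 0.8, 8.1]
finger_gap: 0.001
finger_force: 4.2
```

>>> step_arm --plan '[[[0, 0, 0.2, 0, 0, 0, -1], [0, 0, 0, 0, 0, 0, -1], [0, 0, 0, 0, 0, 0, -1], [0, 0, 0, 0, 0, 0, -1]]]'

```text
clock: 22.9
ee_pos: [0.5924, -0.1123, 0.1946]
eef_rot: [-3.139, -0.006, 0.132]
force: [-2.5, 1.6, 9.9]
finger_gap: 0.001
finger_force: 4.5
```

>>> step_arm --plan '[[[0, 0, -1.5, 0, 0, 0, -1], [0, 0, -5, 0, 0, 0, -1], [0, 0, -15, 0, 0, 0, -1], [0, 0, -25, 0, 0, 0, -1], [0, 0, -25, 0, 0, 0, -1], [-20, 0, -15, 0, 0, 0, -1], [-30, 0, 0, 0, 0, 0, -1], [-30, 0, 0, 0, 0, 0, -1], [0, 0, 0, 0, 0, 0, -1]]]'

```text
clock: 24.02
ee_pos: [0.5118, -0.1234, 0.2806]
eef_rot: [-3.139, -0.006, 0.131]
force: [1.2, 0.5, 0.4]
finger_gap: -0.0
finger_force: 0.0
```

```bash
python3 look.py 9 wrist; python3 - <<'E'
from h import *
p=dict(np.load("wrist9.npz"));c=cloud(p);q=c-O;X=q@CX*1000;Y=q@CY*1000;Z=q[:,2]*1000
m=(abs(Y+2.5)<7)&(Z>175)&(Z<215)
for a in np.arange(-60,72,4):
    k=m&(X>=a)&(X<a+4)
    if k.sum()>4:print(a,k.sum(),np.median(Z[k]).round(1))
k=m&(X>34)&(X<60);print("slope deg",np.degrees(np.polyfit(X[k],Z[k],1)[0]))
E
```

```text
24.025 [ 0.5118 -0.1234  0.2806] [-3.139 -0.006  0.131] [1.2 0.5 0.4]
wrist handle_tip 0.62 [317.   55.4] [ 0.6132 -0.1113  0.1582]
wrist lever_pivot 0.84 [313.5 164.1] [ 0.5419 -0.1183  0.1935]
wrist bail_bar 0.66 [314.4 219.6] [ 0.5046 -0.1238  0.1963]
wrist lever 0.76 [313.8 161.9] [ 0.5434 -0.1184  0.1934]
wrist lever 0.49 [315.7 217.2] [ 0.5064 -0.1244  0.1962]
-48 115 196.6
-44 104 196.5
-40 117 196.5
-36 264 192.6
-4 82 193.3
0 130 193.2
4 115 193.4
8 138 193.1
12 25 193.5
16 114 188.0
20 65 187.8
24 26 193.4
28 96 193.1
32 151 193.0
36 132 192.8
40 154 192.9
44 151 192.9
48 138 192.8
52 149 192.8
56 155 192.7
60 159 192.6
64 44 192.4
slope deg -0.5297471956195879
```

View pics/wrist9.png

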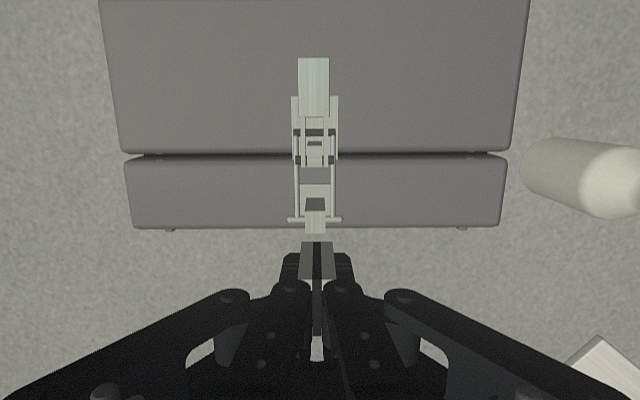

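The lever lies flat (about -0.5°) with the plate's outer end at (317,55). The bail's bar is in the hook at (315,219), and the keeper has been drawn back about 6 mm. I'm handing the job in.

```bash
python3 -c "
from plant import arm
print(arm.close_job())"
```

```text
the job is handed in; nothing more can be done
None
```

I handed the job in at about 24 s of the 61 s allowed: the bail is hooked on the keeper, the lever lies flat on its stop (pressed with about 10 N by the wrist reading), and the cover is drawn tight; the hand-in returned no verdict.

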